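# Balance the pry lever on the rail at the dispatch desk

### The job

Show where the pry lever balances: pick up the timber bar that has the metal shoe on one end and lay it crosswise over the upright steel rail, so that it stays there level when let go, balanced on the rail alone. Set it down gently, and leave the plain timber batten where it lies.

Things in the scene. Friction and masses are not known exactly. Their poses are not given: they have to be found in the camera images.
- lever_mid (a point): Pry lever, loose: straight timber bar 30 mm wide, 36 high, with a square cast-metal shoe (50 mm cube) on one end; 360 mm long in all, 0.3 to 0.6 kg, flat underside. Point: centre line, half-way along the length, 18 mm above the underside. x runs towards the shoe, z up. It balances 70 mm from this point towards the shoe (110 mm from the shoe's end face); grip the timber there, across its width.
- rail_top (a point): Balance rail, fixed: upright steel bar 160 mm long, its flat top 30 mm wide, 60 mm above the desk, on a dark foot plate 180 x 90 x 6 mm. Point: centre of the top face; x runs along the rail, y across it, z up. The lever stays level if its balance point lies over the 30 mm top. Grip the lever with fingertips at least 5 mm above its underside, or they meet the rail.
- batten_mid (a point): A plain timber batten with no shoe, 360 mm long, 30 mm wide, 36 mm high, loose on the desk, to be left alone. This point is its centre, 18 mm above its underside; x runs along it.
Mind the look-alikes: they are no part of the job. What is shaped like the part that bears rail_top but pink is not meant.

How it is judged:
By the outcome, as a careful person would: the job done as asked, in the order asked, and still so for the second after the job is handed in, with the robot touching nothing.
It also fails if it takes over 42 s, if anything falls off the work surface, if the arm or the gripper's body presses on something with over 40 N, if the wrist force passes 120 N, or if a joint passes its speed limit or range.

### The arm

A 6-joint arm with a two-finger parallel gripper is mounted at the origin on the work surface. World frame = base frame: x ahead of the robot, y to its left, z up, the work surface at z = 0. Lengths are in m, angles in rad, forces in N, time in s.
With the tool pointing down it reaches from about 0.35 to 0.975 m from the base axis. Payload 4.9 kg.
Tool frame: the origin (TCP) lies on the mounting face of the last link; the fingertips stand 173 mm ahead of it and the grasp point (between the pads) lies 155 mm ahead of it (tcp_to_grasp is the distance from the TCP to the grasp point, in m); z points along the fingers, y is the line along which they close (so a half turn about z gives the same grasp; the last joint's range is limited). The gripper opens to 85 mm and grips with 20 to 120 N. Pads are 22 mm wide; open, the fingers measure 114 mm over their backs; the gripper's body (76 mm by 85 mm) begins 54 mm behind the grasp point. The pads swing forward as they close: fully open they stand 13 mm farther back than shut.
Start: joints at [1.009, 0.053, 1.613, -0, 1.476, -0.119], TCP at [0.268, 0.565, 0.405] pointing down, gripper open.
Joint ranges: [-3.01, 3.01], [-1.01, 2.22], [0.06, 2.58], [-1.02, 4.17], [0.09, 2.62], [-3.14, 3.14]. Speed limits (rad/s): [2.57, 2.57, 3.14, 3.14, 3.14, 3.14].

### API

Orientations are given as a rotation vector (axis times angle).
In Python, from station import get_obs, get_image, calibration, finish_job, tcp_to_grasp gives the robot as it stands. The module is installed in compiled form; this text tells all that it offers.
- The arm moves only by the tool arm_command, never from a script. Its argument "plan" is a list that holds one entry, the list of rows, each a list of 6 numbers: the shift along the tool's x, y, z in cm, then the turn, a rotation vector about the tool's x, y, z in rad. A call has 1 to 12 rows; each row is the pose to reach, as a shift and turn from the pose commanded when the call began, along the tool's axes at that moment; what a row does not reach only later rows make up. A row lasts 1/12 s, in which the tool goes at most 41.7 mm and 7.16 degrees, less where a joint would pass 70% of its speed; a pose out of reach is approached as far as the arm can. A call with a gripper value outside its range is refused whole. "gripper" is the closure, from -1 (fully open) to 1 (shut), set as the call begins (left out, the last holds). The fingers move at their own pace and stop on an object; "force" is the grip in N (left out, the last holds). Time passes only in rows, so rows that repeat a pose let the fingers close. It gives the time, the measured TCP pose, the force, the opening and the grip force at its end, in the units of the state.
- get_obs(): the state, without advancing time (a new reading comes with each control period).
- get_image(name): name is "side" or "top" or "wrist"; returns (picture, depth): 420x560x3 uint8, blue, green, red; 420x560 float32, m along the optical axis (not along the pixel's ray), 0 where there is no reading.
- calibration(name): a dict with "fx", "fy", "cx", "cy" (pixels), "pose" (4x4, takes a point from camera to world coordinates). Camera axes: x right, y up, looking along -z (the intrinsics and any distortion apply to the point x, -y, -z); pixel columns grow to the right and rows downward; lengths in m; the calibration is good to about 2 mm. The wrist camera is an equidistant fisheye: a pixel r from the principal point sees the ray r / f radians off the axis. A picture is of the moment at which its call begins: read the wrist's pose just before it. calibration takes no time and is no camera call; for the wrist camera it gives the pose at the moment of the call.
- finish_job(): hands the job in; it is judged then, once.
The state is a dict: "t": time; "q": joint angles; "dq": joint speeds; "effort": joint torques, N m; "tool_pos": TCP position; "tool_rot": TCP orientation; "contact_force": force on the tool from outside, world axes, zero at the start; "wrist_torque": the same for the moment, N m; "opening": finger opening in m; "grip_force": force on a finger pad.
Only numpy, scipy, OpenCV 4.12 (cv2) and the standard library are available. Lean on these libraries where they do the work, as an engineer would, in place of code of your own. Each camera call takes 0.05 s, during which the arm holds its last target. There are 200 camera calls.

## Working session

There is one attempt and no reset: what is moved stays moved. The work goes in short steps, Python scripts to look and compute and a tool call to move; the robot and the scene stay as the last step left them, time stands still between calls to the robot, and variables do not carry over. Pictures are saved under pics/ and viewed, at most 10 in all, crops included, and the job is handed in when it is done.

Besides the shell and the picture viewer there is one more tool, called by a JSON object that holds its "method" and its "body", one argument or row to a line. arm_command: Moves the arm, as the interface text tells. Its arguments: {"type":"object","properties":{"plan":{"type":"array"},"gripper":{"type":"number"},"force":{"type":"number"}},"required":["plan"]}

```bash
mkdir -p pics; cat > h.py <<'E'
import numpy as np, cv2
from station import *
from scipy.spatial.transform import Rotation as R
def grab(n):
    c=calibration(n); im,d=get_image(n); return np.array(im),np.array(d),c
def cloud(d,c):
    P=np.array(c['pose']); v,u=np.mgrid[0:d.shape[0],0:d.shape[1]]
    p=np.stack([(u-c['cx'])/c['fx']*d,-(v-c['cy'])/c['fy']*d,-d],-1)
    return p@P[:3,:3].T+P[:3,3]
E
python3 - <<'E'
from h import *
o=get_obs();print(o['t'],o['tool_pos'],o['tool_rot'],tcp_to_grasp)
for n in('top','side'):
    im,d,c=grab(n);cv2.imwrite(f'pics/{n}0.png',im);np.savez(f'{n}0.npz',im=im,d=d,**{k:c[k] for k in c if not isinstance(c[k],str)})
    print(n,c,(d>0).mean())
E
```

```text
0.0 [0.26765127 0.56450248 0.40345802] [-6.89759811e-01 -3.06421297e+00  3.05388234e-03] 0.1547
top {'fx': 407.66117564410047, 'fy': 407.66117564410047, 'cx': 283.8355739413119, 'cy': 209.04886390265042, 'pose': array([[-0.02836309,  0.97351102, -0.22687402,  0.22239607],
       [-0.99959058, -0.02847882,  0.00276375,  0.05175752],
       [-0.00377056,  0.22685952,  0.97392019,  1.0059921 ],
       [ 0.        ,  0.        ,  0.        ,  1.        ]])} 0.9957865646258504
side {'fx': 506.39047132321684, 'fy': 506.39047132321684, 'cx': 288.0585062002321, 'cy': 212.0874776610514, 'pose': array([[ 0.87863785,  0.2228884 , -0.42227513, -0.05692167],
       [-0.47692899,  0.45247103, -0.75353082, -0.79836854],
       [ 0.02311398,  0.86347596,  0.50386012,  0.62878158],
       [ 0.        ,  0.        ,  0.        ,  1.        ]])} 0.9960756802721088
```

View pics/top0.png

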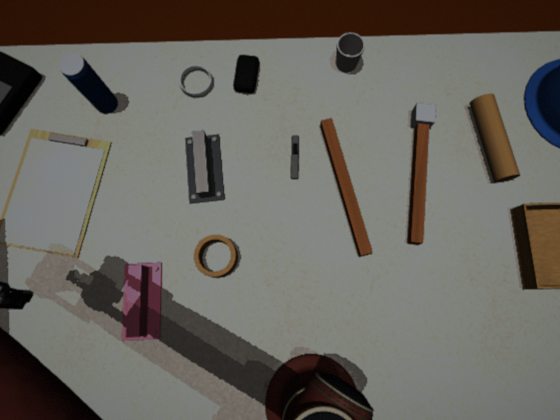

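View pics/side0.png

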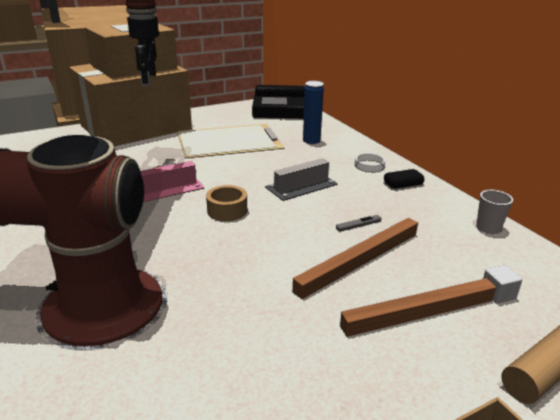

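The top view shows the lever from its shoe at (425,113) to its tail at (417,242). The batten runs (327,122)–(364,252), the steel rail is at about (203,163), and the pink decoy is at (143,300). The side view agrees.

```bash
cat > m.py <<'E'
from h import *
def plane(uv,c,z):
    P=np.array(c['pose']);uv=np.atleast_2d(uv).astype(float)
    r=np.stack([(uv[:,0]-c['cx'])/c['fx'],-(uv[:,1]-c['cy'])/c['fy'],-np.ones(len(uv))],-1)@P[:3,:3].T
    return P[:3,3]+r*((z-P[2,3])/r[:,2])[:,None]
def rect(p):
    (cx,cy),(w,h),a=cv2.minAreaRect((p[:,:2]*1000).astype(np.float32)); a=np.deg2rad(a)
    if h>w:w,h,a=h,w,a+np.pi/2
    return np.round([cx,cy,w,h,np.rad2deg(a)],1)
E
python3 - <<'E'
from m import *
for n in('top','side'):
    c=dict(np.load(f'{n}0.npz'));im,d=c['im'],c['d'];X=cloud(d,c);z=X[...,2]
    hsv=cv2.cvtColor(im,cv2.COLOR_BGR2HSV)
    print(n,'desk z',np.median(z[250:290,440:500] if n=='top' else z[300:340,200:260]))
    boxes=dict(top=dict(lever=(395,95,445,255),batten=(312,110,380,262),rail=(180,122,230,208)),
               side=dict(lever=(330,262,525,335),batten=(288,212,425,295),rail=(262,155,340,198)))[n]
    for k,(a,b,e,f) in boxes.items():
        S=X[b:f,a:e].reshape(-1,3)
        for lo,hi in ((.03,.041),(.043,.056),(.053,.068)):
            m=(S[:,2]>lo)&(S[:,2]<hi)
            if m.sum()>30: print(k,lo,m.sum(),'z',np.round(np.median(S[m,2]),4),rect(S[m]), np.round(S[m].mean(0),4))
E
```

```text
top desk z 0.00022632991068605168
lever 0.03 1555 z 0.0363 [ 531.8 -295.9  355.9   47.2  172.6] [ 0.5094 -0.2884  0.0362]
lever 0.043 372 z 0.05 [ 687.  -317.1   51.9   50.4  170. ] [ 0.6852 -0.3165  0.05  ]
lever 0.053 33 z 0.0538 [ 685.6 -316.9   45.1   43.8  166.8] [ 0.6865 -0.3149  0.0539]
batten 0.03 1723 z 0.036 [ 508.  -104.1  360.    31.    12.6] [ 0.5    -0.1055  0.0359]
rail 0.03 51 z 0.0354 [568.  239.1 159.8  26.  174.9] [0.5511 0.2401 0.0357]
rail 0.043 90 z 0.0503 [568.3 252.  157.3  30.1   4.7] [0.5501 0.2418 0.0503]
rail 0.053 780 z 0.0597 [570.4 252.7 161.6  30.9   5. ] [0.5679 0.2521 0.0597]
side desk z -0.0019364683381574155
lever 0.03 2271 z 0.034 [ 547.7 -231.4  361.5  174.2  169.3] [ 0.5108 -0.2877  0.034 ]
lever 0.043 469 z 0.048 [ 687.9 -320.2   53.2   51.8  170.6] [ 0.6845 -0.3218  0.0477]
batten 0.03 1540 z 0.0338 [ 525.1 -184.7  362.   192.7   12.5] [ 0.49   -0.1134  0.0338]
rail 0.03 202 z 0.0354 [570.2 238.5 163.5  32.9 176. ] [0.5602 0.2378 0.0355]
rail 0.043 275 z 0.0503 [570.7 250.4 163.9  39.4   5.6] [0.5587 0.2391 0.0501]
rail 0.053 371 z 0.0572 [570.7 251.2 163.9  37.8   5.7] [0.5675 0.2476 0.0571]
```

```bash
cat > go.py <<'E'
from m import *
def rel(x,y,z,h):
    """shift (cm, tool axes) and turn to TCP x,y,z pointing down with tool y heading h deg"""
    o=get_obs();r0=R.from_rotvec(o['tool_rot'])
    h=np.deg2rad(h);Y=np.array([np.cos(h),np.sin(h),0]);Z=np.array([0,0,-1.]);r1=R.from_matrix(np.stack([np.cross(Y,Z),Y,Z],1))
    M=r0.as_matrix();print('t',round(o['t'],2),'pos',np.round(o['tool_pos'],4),'yhead',np.round(np.rad2deg(np.arctan2(M[1,1],M[0,1])),1),'z',np.round(M[:,2],3),'q',np.round(o['q'],2),'F',np.round(o['contact_force'],1),'open',round(o['opening'],4),'grip',o['grip_force'])
    print('move',np.round(r0.inv().apply(np.array([x,y,z])-o['tool_pos'])*100,2),np.round((r0.inv()*r1).as_rotvec(),3))
E
python3 - <<'E'
from go import *
c=dict(np.load('top0.npz'));X=cloud(c['d'],c)[95:255,395:445].reshape(-1,3)
t=X[(X[:,2]>.034)&(X[:,2]<.0385)];t=t[t[:,0]<.64]
v=cv2.fitLine(t[:,:2].astype(np.float32),cv2.DIST_HUBER,0,.001,.001).ravel();print('timber dir',np.rad2deg(np.arctan2(v[1],v[0])),v[2:],rect(t))
rel(.603,-.3035,.30,80.6)
E
```

```text
timber dir -9.019579 [ 0.4931054 -0.2867194] [ 498.9 -287.8  288.2   30.9  171. ]
t 0.1 pos [0.2676 0.5645 0.4036] yhead 64.6 z [-0.001 -0.002 -1.   ] q [ 1.01  0.05  1.61 -0.    1.48 -0.12] F [-0.3  0.5 -0.1] open 0.0853 grip 0.0
move [-67.5  -64.04  10.46] [-0.002 -0.    -0.279]
```

{"method": "arm_command", "body": {
  "plan": [
    [[-67.5,-64.1,5,0,0,-0.286],[-67.5,-64.1,5,0,0,-0.286],[-67.5,-64.1,5,0,0,-0.286],[-67.5,-64.1,5,0,0,-0.286],[-67.5,-64.1,5,0,0,-0.286],[-67.5,-64.1,5,0,0,-0.286],[-67.5,-64.1,5,0,0,-0.286],[-67.5,-64.1,5,0,0,-0.286],[-67.5,-64.1,5,0,0,-0.286],[-67.5,-64.1,5,0,0,-0.286],[-67.5,-64.1,5,0,0,-0.286],[-67.5,-64.1,5,0,0,-0.286]]
  ],
  "gripper": -1
}}

```text
t: 1.1
tool_pos: [0.4473, 0.0975, 0.3776]
tool_rot: [0.246, 3.132, 0.0]
contact_force: [0.7, 0.0, 0.1]
opening: 0.0858
grip_force: 0.0
```

```bash
python3 -c "
from go import *
rel(.603,-.3042,.30,81)"
```

```text
t 1.1 pos [0.4473 0.0975 0.3776] yhead 81.0 z [ 0.  0. -1.] q [ 0.05 -0.35  2.02  0.    1.47 -1.36] F [0.7 0.  0.1] open 0.0858 grip 0.0
move [-21.65 -37.25   7.76] [0. 0. 0.]
```

{"method": "arm_command", "body": {
  "plan": [
    [[-21.5,-37,7.7,0,0,0],[-21.5,-37,7.7,0,0,0],[-21.5,-37,7.7,0,0,0],[-21.5,-37,7.7,0,0,0],[-21.5,-37,7.7,0,0,0],[-21.5,-37,7.7,0,0,0],[-21.5,-37,7.7,0,0,0],[-21.5,-37,7.7,0,0,0],[-21.5,-37,7.7,0,0,0],[-21.5,-37,7.7,0,0,0],[-21.5,-37,7.7,0,0,0],[-21.5,-37,7.7,0,0,0]]
  ]
}}

```text
t: 2.1
tool_pos: [0.602, -0.3031, 0.2988]
tool_rot: [-0.252, -3.13, -0.0]
contact_force: [-0.8, 0.3, -0.1]
opening: 0.0856
grip_force: 0.0
```

```bash
python3 -c "
from go import *
rel(.603,-.3042,.181,81)
im,d,c=grab('wrist');cv2.imwrite('pics/w1.png',im)"
```

```text
t 2.1 pos [ 0.602  -0.3031  0.2988] yhead 80.8 z [-0.002  0.    -1.   ] q [-0.58  0.25  1.58 -0.    1.32 -1.99] F [-0.8  0.3 -0.1] open 0.0856 grip 0.0
move [-0.14 -0.09 11.78] [ 0.    -0.002 -0.004]
```

View pics/w1.png

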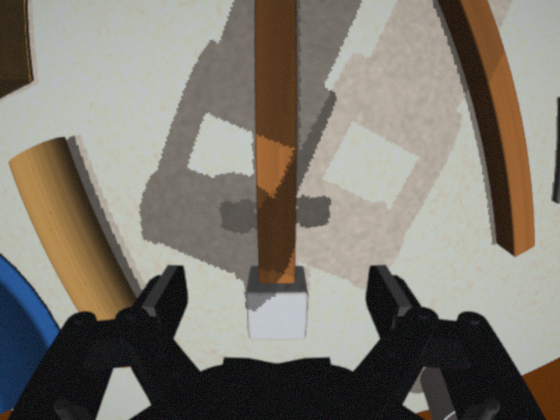

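The wrist view shows the lever at column ~276, centred between the fingers (185 and 368) and parallel to them. I'll descend now.

{"method": "arm_command", "body": {
  "plan": [
    [[-0.1,-0.1,3,0,0,0],[-0.1,-0.1,6,0,0,0],[-0.1,-0.1,8,0,0,0],[-0.1,-0.1,9.5,0,0,0],[-0.1,-0.1,10.5,0,0,0],[-0.1,-0.1,11.2,0,0,0],[-0.1,-0.1,11.7,0,0,0],[-0.1,-0.1,11.7,0,0,0],[-0.1,-0.1,11.7,0,0,0]]
  ]
}}

```text
t: 2.9
tool_pos: [0.6032, -0.3008, 0.185]
tool_rot: [0.246, 3.131, -0.001]
contact_force: [0.4, -1.7, 0.6]
opening: 0.0854
grip_force: 0.0
```

```bash
python3 -c "
from go import *
rel(.603,-.3042,.181,81)"
```

```text
t 2.9 pos [ 0.6032 -0.3008  0.185 ] yhead 81.0 z [ 0.001 -0.001 -1.   ] q [-0.57  0.38  1.63  0.    1.13 -1.99] F [ 0.4 -1.7  0.6] open 0.0854 grip 0.0
move [-0.03 -0.34  0.4 ] [-0.001  0.001  0.   ]
```

{"method": "arm_command", "body": {
  "plan": [
    [[0,-0.2,0.3,0,0,0],[0,-0.2,0.3,0,0,0],[0,-0.2,0.3,0,0,0],[0,-0.2,0.3,0,0,0]]
  ]
}}

```text
t: 3.23
tool_pos: [0.6026, -0.3028, 0.1814]
tool_rot: [0.246, 3.131, -0.0]
contact_force: [-0.2, -0.7, 0.3]
opening: 0.0853
grip_force: 0.0
```

{"method": "arm_command", "body": {
  "plan": [
    [[0,0,0,0,0,0],[0,0,0,0,0,0],[0,0,0,0,0,0],[0,0,0,0,0,0],[0,0,0,0,0,0],[0,0,0,0,0,0],[0,0,0,0,0,0],[0,0,0,0,0,0],[0,0,0,0,0,0],[0,0,0,0,0,0]]
  ],
  "gripper": 1,
  "force": 60
}}

```text
t: 4.07
tool_pos: [0.6026, -0.3028, 0.1812]
tool_rot: [0.246, 3.131, -0.001]
contact_force: [-0.1, -0.9, 2.3]
opening: 0.0291
grip_force: 60.8
```

Gripped at 29 mm opening. Lifting gently.

{"method": "arm_command", "body": {
  "plan": [
    [[0,0,-0.5,0,0,0],[0,0,-1.5,0,0,0],[0,0,-3,0,0,0],[0,0,-5,0,0,0],[0,0,-7.5,0,0,0],[0,0,-10,0,0,0],[0,0,-12,0,0,0],[0,0,-13,0,0,0],[0,0,-13.5,0,0,0],[0,0,-13.5,0,0,0],[0,0,-13.5,0,0,0]]
  ]
}}

```text
t: 4.98
tool_pos: [0.6021, -0.3024, 0.3148]
tool_rot: [-0.246, -3.13, -0.001]
contact_force: [0.7, 0.3, -3.3]
opening: 0.029
grip_force: 60.3
```

```bash
python3 - <<'E'
from go import *
o=get_obs();print('tau',o['wrist_torque'],o['contact_force'])
for n in ('top','side'):
    im,d,c=grab(n);X=cloud(d,c).reshape(-1,3)
    hsv=cv2.cvtColor(im,cv2.COLOR_BGR2HSV).reshape(-1,3)
    m=(X[:,2]>.09)&(X[:,2]<.24)&(X[:,0]>.3)&(X[:,1]<-.22)&(hsv[:,0]<16)&(hsv[:,1]>110)&(X[:,0]<.9)
    S=X[m]; top=S[S[:,2]>np.percentile(S[:,2],30)] if n=='side' else S
    A=np.c_[S[:,0],np.ones(len(S))];print(n,m.sum(),rect(S))
    for lo in np.arange(.34,.66,.04):
        s=S[(S[:,0]>lo)&(S[:,0]<lo+.04)]
        if len(s)>10:print(round(lo,2),len(s),np.round(np.percentile(s[:,2],[5,50,95]),4),np.round(np.median(s[:,1]),4))
    if n=='side':cv2.imwrite('pics/s2.png',im)
rel(.57,.252,.315,5)
E
```

```text
tau [0.01927031 0.01479259 0.00616583] [ 0.73584412  0.34679257 -3.33463726]
top 9 [ 623.7 -284.6   45.1    2.9  151. ]
side 3601 [ 539.1 -278.1  361.7  112.7  163.4]
0.34 516 [0.1373 0.1579 0.1685] -0.2778
0.38 588 [0.1394 0.163  0.1686] -0.2851
0.42 553 [0.1388 0.1637 0.1684] -0.2917
0.46 526 [0.1393 0.1627 0.1682] -0.2978
0.5 488 [0.1397 0.1629 0.1683] -0.3041
0.54 481 [0.1392 0.163  0.1681] -0.3103
0.58 239 [0.1413 0.1668 0.1981] -0.3075
0.62 206 [0.1382 0.1507 0.1647] -0.3247
t 5.08 pos [ 0.6019 -0.3023  0.3136] yhead 81.0 z [-0.003  0.002 -1.   ] q [-0.58  0.23  1.57  0.    1.34 -1.99] F [-1.3  0.8 -3.5] open 0.0289 grip 60.28846621513367
move [ 1.181e+01  5.425e+01 -2.000e-02] [-1.000e-03 -4.000e-03  1.327e+00]
```

View pics/s2.png

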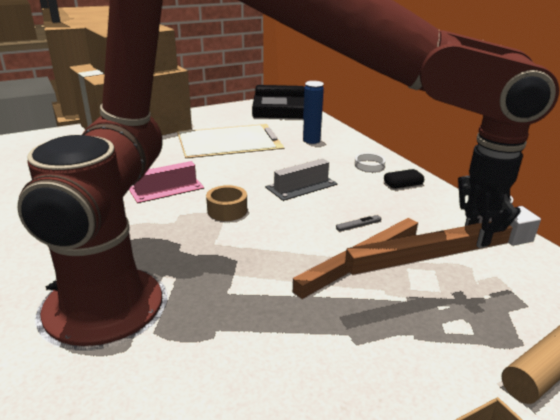

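The lever hangs level with near-zero moment at the wrist, so the grip is at the balance point. I'll carry it to the rail while turning it.

{"method": "arm_command", "body": {
  "plan": [
    [[0.15,0.7,0,0,0,0.02],[0.5,2,0,0,0,0.05],[0.9,4,0,0,0,0.1],[1.4,6.5,0,0,0,0.16],[2,9,0,0,0,0.22],[2.5,11.5,0,0,0,0.28],[3.05,14,0,0,0,0.34],[3.6,16.5,0,0,0,0.4],[4.15,19,0,0,0,0.46],[4.7,21.5,0,0,0,0.52],[5.2,24,0,0,0,0.58],[5.8,26.5,0,0,0,0.64]]
  ]
}}

```text
t: 6.08
tool_pos: [0.586, -0.0306, 0.3142]
tool_rot: [-1.222, -2.891, 0.001]
contact_force: [0.1, 0.1, -3.1]
opening: 0.0291
grip_force: 60.3
```

```bash
python3 -c "
from go import *
rel(.57,.252,.315,5)"
```

```text
t 6.08 pos [ 0.586  -0.0306  0.3142] yhead 44.2 z [-0.003  0.001 -1.   ] q [-0.18  0.04  1.79  0.    1.32 -0.95] F [ 0.1  0.1 -3.1] open 0.0291 grip 60.27640342712402
move [21.38 18.54 -0.06] [-0.002 -0.002  0.684]
```

{"method": "arm_command", "body": {
  "plan": [
    [[2,1.8,0,0,0,0.06],[4,3.5,0,0,0,0.12],[6,5.2,0,0,0,0.19],[8,7,0,0,0,0.25],[10,8.7,0,0,0,0.32],[12,10.4,0,0,0,0.38],[14,12.1,0,0,0,0.45],[16,13.9,0,0,0,0.51],[18,15.6,0,0,0,0.58],[19.6,17,0,0,0,0.63],[20.7,18,0,0,0,0.66],[21.3,18.5,0,0,0,0.68]]
  ]
}}

```text
t: 7.08
tool_pos: [0.5692, 0.2516, 0.314]
tool_rot: [-2.113, -2.322, 0.003]
contact_force: [-0.4, -0.6, -3.0]
opening: 0.0292
grip_force: 60.3
```

{"method": "arm_command", "body": {
  "plan": [
    [[0,0,0,0,0,0],[0,0,0,0,0,0],[0,0,0,0,0,0]]
  ]
}}

```text
t: 7.33
tool_pos: [0.5698, 0.2493, 0.3149]
tool_rot: [-2.114, -2.323, 0.003]
contact_force: [-0.3, -1.1, -3.0]
opening: 0.0294
grip_force: 60.2
```

```bash
python3 - <<'E'
from go import *
rel(.57,.252,.245,5)
for n in ('top','side'):
    im,d,c=grab(n);cv2.imwrite(f'pics/{n}3.png',im);X=cloud(d,c).reshape(-1,3)
    hsv=cv2.cvtColor(im,cv2.COLOR_BGR2HSV).reshape(-1,3)
    m=(X[:,2]>.12)&(X[:,2]<.19)&(X[:,0]>.45)&(X[:,0]<.68)&(X[:,1]>.1)&(X[:,1]<.55)
    S=X[m];print(n,m.sum())
    for lo in np.arange(.12,.52,.04):
        s=S[(S[:,1]>lo)&(S[:,1]<lo+.04)]
        if len(s)>10:print(round(lo,2),len(s),np.round(np.percentile(s[:,2],[5,50,95]),4),np.round(np.percentile(s[:,0],[3,97]),4))
    print(S[:,1].min(),S[:,1].max())
E
```

```text
t 7.33 pos [0.5698 0.2493 0.3149] yhead 5.4 z [-0.002 -0.001 -1.   ] q [ 0.29  0.12  1.7  -0.    1.33  0.2 ] F [-0.3 -1.1 -3. ] open 0.0294 grip 60.247825384140015
move [0.27 0.05 6.99] [-0.002  0.001  0.007]
top 1696
0.12 342 [0.1436 0.1826 0.1852] [0.5538 0.6006]
0.16 441 [0.1449 0.1821 0.1856] [0.5517 0.5986]
0.2 34 [0.1359 0.1694 0.1715] [0.5587 0.5868]
0.36 77 [0.1426 0.1682 0.1713] [0.5404 0.5658]
0.4 337 [0.1407 0.1685 0.1715] [0.5373 0.5674]
0.44 340 [0.141  0.1685 0.1713] [0.5335 0.563 ]
0.48 125 [0.142  0.1682 0.171 ] [0.5319 0.5607]
0.1351023741046274 0.4964816930472756
side 1839
0.12 496 [0.1364 0.1617 0.1822] [0.5536 0.6026]
0.16 179 [0.1373 0.1715 0.1826] [0.5517 0.5971]
0.2 298 [0.1362 0.1643 0.1875] [0.5408 0.5942]
0.24 161 [0.1359 0.1675 0.1881] [0.5413 0.6039]
0.28 110 [0.1344 0.1515 0.1668] [0.5468 0.5542]
0.32 142 [0.1344 0.1551 0.1681] [0.5441 0.5652]
0.36 146 [0.1354 0.1591 0.1683] [0.5402 0.5685]
0.4 136 [0.1352 0.1584 0.1683] [0.5359 0.5641]
0.44 129 [0.1351 0.1597 0.1684] [0.5331 0.5618]
0.48 42 [0.1365 0.1593 0.168 ] [0.5316 0.5581]
0.12908067417419167 0.4953560373192589
```

View pics/side3.png

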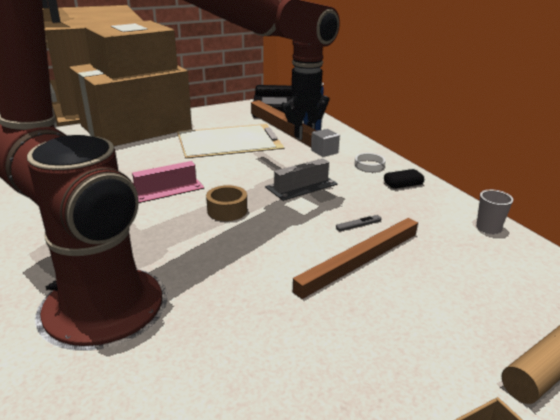

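The side view shows the lever level above the rail, crosswise, shoe towards −y. The measured ends put the balance point at y≈0.247 against a rail centre of 0.252, so I'll shift 3 mm and lower slowly.

{"method": "arm_command", "body": {
  "plan": [
    [[0.1,0,0.5,0,0,0],[0.2,0,1.5,0,0,0],[0.3,0,2.7,0,0,0],[0.3,0,4,0,0,0],[0.3,0,5,0,0,0],[0.3,0,5.8,0,0,0],[0.3,0,6.3,0,0,0],[0.3,0,6.6,0,0,0],[0.3,0,6.7,0,0,0],[0.3,0,6.7,0,0,0],[0.3,0,6.7,0,0,0],[0.3,0,6.7,0,0,0]]
  ]
}}

```text
t: 8.43
tool_pos: [0.57, 0.2529, 0.2498]
tool_rot: [2.114, 2.323, 0.002]
contact_force: [0.6, -0.4, -3.7]
opening: 0.0293
grip_force: 60.2
```

{"method": "arm_command", "body": {
  "plan": [
    [[0,0,0.1,0,0,0],[0,0,0.2,0,0,0],[0,0,0.3,0,0,0],[0,0,0.4,0,0,0],[0,0,0.4,0,0,0],[0,0,0.4,0,0,0]]
  ]
}}

```text
t: 8.93
tool_pos: [0.5696, 0.2528, 0.2447]
tool_rot: [-2.114, -2.323, 0.0]
contact_force: [0.1, -1.2, -3.4]
opening: 0.0289
grip_force: 60.2
```

```bash
python3 - <<'E'
from go import *
rel(.57,.252,.241,5)
for n in ('side',):
    im,d,c=grab(n);X=cloud(d,c);cv2.imwrite('pics/s4.png',cv2.resize(im[60:220,200:400],None,fx=4,fy=3.75)[:600,:800])
    S=X.reshape(-1,3);S=S[(S[:,2]>.04)&(S[:,2]<.12)&(S[:,0]>.48)&(S[:,0]<.64)]
    for lo in np.arange(.12,.52,.04):
        s=S[(S[:,1]>lo)&(S[:,1]<lo+.04)]
        if len(s)>10:print(round(lo,2),len(s),np.round(np.percentile(s[:,2],[5,50,95]),4))
E
```

```text
t 8.93 pos [0.5696 0.2528 0.2447] yhead 5.4 z [-0. -0. -1.] q [0.3  0.19 1.74 0.   1.21 0.2 ] F [ 0.1 -1.2 -3.4] open 0.0289 grip 60.2482795715332
move [-0.08  0.03  0.37] [-0.     0.     0.007]
0.12 436 [0.0657 0.0923 0.1115]
0.16 193 [0.0669 0.1048 0.1122]
0.2 429 [0.0421 0.0665 0.1127]
0.24 326 [0.0517 0.0835 0.1174]
0.28 94 [0.0636 0.079  0.0946]
0.32 124 [0.0647 0.0842 0.0981]
0.36 141 [0.066  0.0898 0.098 ]
0.4 139 [0.0651 0.0907 0.0979]
0.44 126 [0.065  0.0913 0.0983]
0.48 44 [0.0651 0.0898 0.0979]
```

View pics/s4.png

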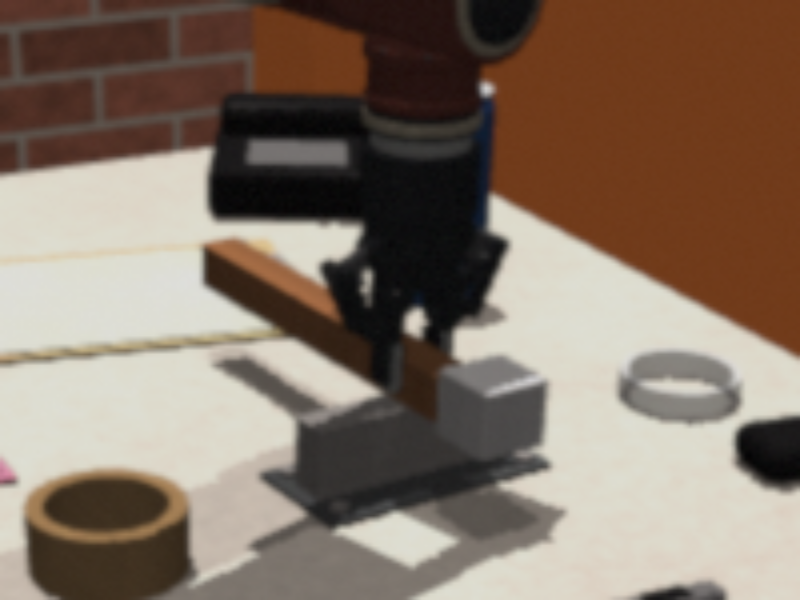

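The crop shows the lever just above the rail top (contact would be near (385,400)), about 4 mm short. I'll lower in sub-millimetre steps and watch the force.

{"method": "arm_command", "body": {
  "plan": [
    [[0,0,0.05,0,0,0],[0,0,0.1,0,0,0],[0,0,0.15,0,0,0],[0,0,0.2,0,0,0],[0,0,0.25,0,0,0],[0,0,0.25,0,0,0],[0,0,0.25,0,0,0]]
  ]
}}

```text
t: 9.57
tool_pos: [0.5697, 0.2528, 0.2424]
tool_rot: [-2.115, -2.323, 0.0]
contact_force: [-0.5, -0.1, -3.0]
opening: 0.029
grip_force: 60.2
```

{"method": "arm_command", "body": {
  "plan": [
    [[0,0,0.04,0,0,0],[0,0,0.08,0,0,0],[0,0,0.08,0,0,0],[0,0,0.08,0,0,0]]
  ]
}}

```text
t: 9.9
tool_pos: [0.5697, 0.2528, 0.2416]
tool_rot: [-2.115, -2.323, 0.0]
contact_force: [-0.1, -0.6, -3.8]
opening: 0.0289
grip_force: 60.2
```

{"method": "arm_command", "body": {
  "plan": [
    [[0,0,0.03,0,0,0],[0,0,0.06,0,0,0],[0,0,0.06,0,0,0],[0,0,0.06,0,0,0]]
  ]
}}

```text
t: 10.23
tool_pos: [0.5697, 0.2528, 0.2412]
tool_rot: [2.115, 2.323, 0.0]
contact_force: [-0.3, 1.0, -2.0]
opening: 0.0292
grip_force: 60.5
```

{"method": "arm_command", "body": {
  "plan": [
    [[0,0,0.03,0,0,0],[0,0,0.05,0,0,0],[0,0,0.05,0,0,0],[0,0,0.05,0,0,0]]
  ]
}}

```text
t: 10.57
tool_pos: [0.5698, 0.2528, 0.2412]
tool_rot: [2.115, 2.323, -0.0]
contact_force: [-2.9, -1.9, 3.2]
opening: 0.0292
grip_force: 60.9
```

Contact: Fz went from −3.5 to +3.2 N. Now I'll ease the grip and open in steps.

{"method": "arm_command", "body": {
  "plan": [
    [[0,0,-0.03,0,0,0],[0,0,-0.03,0,0,0],[0,0,-0.03,0,0,0],[0,0,-0.03,0,0,0]]
  ],
  "gripper": 1,
  "force": 20
}}

```text
t: 10.9
tool_pos: [0.5698, 0.2528, 0.2412]
tool_rot: [2.115, 2.323, 0.0]
contact_force: [-4.0, -1.1, 4.5]
opening: 0.0293
grip_force: 61.1
```

{"method": "arm_command", "body": {
  "plan": [
    [[0,0,0,0,0,0],[0,0,0,0,0,0],[0,0,0,0,0,0],[0,0,0,0,0,0],[0,0,0,0,0,0],[0,0,0,0,0,0]]
  ],
  "gripper": 0.2
}}

```text
t: 11.4
tool_pos: [0.5697, 0.2528, 0.2407]
tool_rot: [2.115, 2.323, 0.0]
contact_force: [0.3, 0.9, -0.7]
opening: 0.0344
grip_force: 0.0
```

{"method": "arm_command", "body": {
  "plan": [
    [[0,0,0,0,0,0],[0,0,0,0,0,0],[0,0,0,0,0,0],[0,0,0,0,0,0],[0,0,0,0,0,0],[0,0,0,0,0,0]]
  ],
  "gripper": -0.1
}}

```text
t: 11.9
tool_pos: [0.5697, 0.2528, 0.2408]
tool_rot: [2.115, 2.323, 0.0]
contact_force: [-0.0, -0.2, -0.5]
opening: 0.0474
grip_force: 0.0
```

```bash
cat > lev.py <<'E'
from go import *
rel(.57,.252,.30,5)
for n in ('side','top'):
    im,d,c=grab(n);X=cloud(d,c);cv2.imwrite(f'pics/{n}_{get_obs()["t"]:.1f}.png',im)
    S=X.reshape(-1,3);S=S[(S[:,2]>.04)&(S[:,2]<.12)&(S[:,0]>.48)&(S[:,0]<.64)]
    for lo in np.arange(.12,.52,.04):
        s=S[(S[:,1]>lo)&(S[:,1]<lo+.04)]
        if len(s)>10:print(round(lo,2),len(s),np.round(np.percentile(s[:,2],[5,50,95]),4),np.round(np.percentile(s[:,0],[3,97]),4))
    T=S[S[:,2]>.075];print(n,'y ends',T[:,1].min(),T[:,1].max())
E
python3 lev.py
```

```text
t 11.9 pos [0.5697 0.2528 0.2408] yhead 5.4 z [ 0. -0. -1.] q [ 0.3   0.2   1.74 -0.    1.2   0.2 ] F [-0.  -0.2 -0.5] open 0.0474 grip 0.0
move [-0.08  0.02 -5.92] [0.    0.    0.007]
0.12 435 [0.062  0.0884 0.108 ] [0.5542 0.6017]
0.16 197 [0.0641 0.1034 0.1087] [0.5512 0.5975]
0.2 434 [0.0422 0.069  0.1146] [0.4935 0.5836]
0.24 382 [0.0531 0.0899 0.1173] [0.4909 0.6127]
0.28 61 [0.0603 0.0731 0.0857] [0.548  0.5802]
0.32 108 [0.0604 0.0786 0.0939] [0.5447 0.5548]
0.36 140 [0.0608 0.0863 0.0945] [0.5413 0.568 ]
0.4 139 [0.0603 0.0861 0.0948] [0.5372 0.5678]
0.44 124 [0.0609 0.0881 0.0947] [0.5334 0.5626]
0.48 50 [0.0616 0.0865 0.0941] [0.5314 0.5606]
side y ends 0.13387987463037798 0.4966962810772051
0.12 250 [0.0687 0.1089 0.1123] [0.5542 0.6014]
0.16 387 [0.0718 0.1085 0.1119] [0.552  0.5992]
0.2 50 [0.0646 0.0953 0.0985] [0.5595 0.5881]
0.36 74 [0.065  0.0949 0.098 ] [0.541  0.5669]
0.4 282 [0.0688 0.0951 0.0979] [0.5377 0.5675]
0.44 286 [0.0672 0.0949 0.0977] [0.5338 0.5636]
0.48 127 [0.0684 0.095  0.0979] [0.5322 0.5611]
top y ends 0.13888086003311265 0.49818132957427236
```

Level and free of the fingers. Retreating straight up, with the fingers opening a little more.

{"method": "arm_command", "body": {
  "plan": [
    [[0,0,-0.3,0,0,0],[0,0,-0.9,0,0,0],[0,0,-1.8,0,0,0],[0,0,-3,0,0,0],[0,0,-4.5,0,0,0],[0,0,-6.5,0,0,0],[0,0,-8.5,0,0,0],[0,0,-10.5,0,0,0],[0,0,-12,0,0,0],[0,0,-13,0,0,0],[0,0,-13,0,0,0],[0,0,-13,0,0,0]]
  ],
  "gripper": -0.5
}}

```text
t: 13.0
tool_pos: [0.5697, 0.2528, 0.3714]
tool_rot: [2.114, 2.323, 0.001]
contact_force: [-0.0, -0.1, -0.8]
opening: 0.0642
grip_force: 0.0
```

```bash
python3 lev.py; ls pics
```

```text
t 13.0 pos [0.5697 0.2528 0.3714] yhead 5.4 z [ 0.001  0.    -1.   ] q [0.3  0.07 1.65 0.   1.42 0.2 ] F [-0.  -0.1 -0.8] open 0.0642 grip 0.0
move [-0.09  0.01  7.14] [ 0.001 -0.     0.007]
0.12 436 [0.0622 0.0881 0.1082] [0.5541 0.6032]
0.16 195 [0.0635 0.1026 0.109 ] [0.5512 0.598 ]
0.2 353 [0.0423 0.0583 0.0938] [0.4923 0.5813]
0.24 299 [0.0492 0.0677 0.0945] [0.4905 0.5798]
0.28 157 [0.0624 0.0876 0.0949] [0.5484 0.5776]
0.32 154 [0.0628 0.0864 0.0947] [0.5449 0.5738]
0.36 145 [0.062  0.0876 0.0949] [0.5412 0.5708]
0.4 136 [0.0625 0.0857 0.0949] [0.5365 0.5656]
0.44 126 [0.0615 0.0862 0.0943] [0.5328 0.5639]
0.48 50 [0.0612 0.0897 0.0944] [0.5318 0.5603]
side y ends 0.13375679865301893 0.4958775682750751
0.12 250 [0.0708 0.1087 0.1122] [0.5542 0.6011]
0.16 386 [0.0721 0.1087 0.1119] [0.552  0.5995]
0.2 271 [0.0643 0.095  0.0977] [0.5568 0.5863]
0.24 39 [0.0495 0.0595 0.0668] [0.5871 0.6182]
0.4 120 [0.0686 0.0945 0.0978] [0.5374 0.5646]
0.44 288 [0.0671 0.0947 0.098 ] [0.5339 0.5635]
0.48 128 [0.0673 0.0953 0.0981] [0.5322 0.5609]
top y ends 0.13889122430749523 0.49851112542945425
s2.png
s4.png
side0.png
side3.png
side_11.9.png
side_13.1.png
top0.png
top3.png
top_12.0.png
top_13.1.png
w1.png
```

The lever is level along its whole length (top at 95–96 mm) with the gripper clear. I'll wait a second to check it stays, then hand in.

{"method": "arm_command", "body": {
  "plan": [
    [[0,0,0,0,0,0],[0,0,0,0,0,0],[0,0,0,0,0,0],[0,0,0,0,0,0],[0,0,0,0,0,0],[0,0,0,0,0,0],[0,0,0,0,0,0],[0,0,0,0,0,0],[0,0,0,0,0,0],[0,0,0,0,0,0]]
  ]
}}

```text
t: 13.93
tool_pos: [0.5697, 0.2528, 0.3709]
tool_rot: [2.115, 2.323, 0.0]
contact_force: [-0.4, -0.4, 0.0]
opening: 0.0638
grip_force: 0.0
```

```bash
python3 lev.py | grep -E "^0.(12|48)|ends"; python3 -c "
from station import *; print(finish_job())"; ls -t pics | head -2
```

```text
0.12 437 [0.0617 0.088  0.1082] [0.5542 0.6023]
0.48 49 [0.0618 0.0883 0.0939] [0.5316 0.559 ]
side y ends 0.13445933391615816 0.49686372680335045
0.12 249 [0.0701 0.1088 0.1118] [0.5542 0.6011]
0.48 128 [0.0687 0.0952 0.0978] [0.532  0.5615]
top y ends 0.13871366384131756 0.49918819184030583
the job is handed in; nothing more can be done
None
top_14.0.png
side_14.0.png
```

The shoed lever lies crosswise on the steel rail, measured level and still about 2 s after release with the gripper clear; the batten was not touched, and the job was handed in at about 14 s of the 42 s allowed.

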